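# Close up a bead mill: carrier, cover and locking ring on the keyed spindle

### The arm

A 7-joint arm with a two-finger parallel gripper is mounted at the origin on a cart in front of the work surface, level with it; the furniture and walls round the work are solid. World frame = base frame: x ahead of the robot, y to its left, z up, the work surface at z = 0. Lengths are in m, angles in degrees, forces in N, time in s.
With the tool pointing down it reaches from about 0.425 to 0.875 m from the base axis. Payload 4.7 kg.
Tool frame: the origin (TCP) lies on the centre line of the jaws, within the pads' length; the fingertips stand 22 mm ahead of it and the grasp point (between the pads) lies 3 mm ahead of it; z points along the fingers, y is the direction in which the jaws open and shut (so a half turn about z gives the same grasp; the last joint's range is limited). The gripper opens to 85 mm and grips with 20 to 120 N. Pads are 22 mm wide; open, the fingers measure 114 mm over their backs; the gripper's body (76 mm by 85 mm) begins 54 mm behind the grasp point. The pads swing forward as they close: fully open they stand 13 mm farther back than shut.
Start: joints at [-63.192, 18.392, -4.016, 83.108, 1.295, 78.541, -3.26], TCP at [0.285, 0.584, 0.253] pointing down, gripper open.
Joint ranges: [-163.93, 163.93], [-17.29, 119.83], [-79.2, 71.16], [3.27, 140.29], [-89.18, 269.18], [5.43, 117.66], [-154.24, 154.24]. Speed limits (degrees/s): [147.25, 147.25, 180, 180, 180, 180, 180].

### API

Orientations are given as [roll, pitch, yaw] about the fixed x, y, z axes, in that order (R = Rz(yaw) Ry(pitch) Rx(roll)).
In Python, from workcell import arm gives the robot as it stands. Calls block until the motion is done:
- arm.reach(position, orientation): joint-space move of the TCP to a pose.
- arm.move_l(position, rot=None, v=0.15, until_force=None): straight line of the TCP; rot=None keeps the orientation; v is the mean speed in m/s. With until_force (N) it stops when the force on the tool has changed by that much, and returns True; else False.
- arm.move_joints(angles): joint-space move.
- arm.command_gripper(opening, grip_force=None): finger opening in m; grip_force is the grip in N (None keeps the last); returns when the fingers have stopped.
- arm.sleep(seconds).
- arm.inverse_kinematics(position, orientation): joint angles nearest the present ones, or None.
- arm.camera(name): name is "scene" or "top" or "wrist"; returns (picture, depth): 400x640x3 uint8, red, green, blue; 400x640 float32, m along the optical axis (not along the pixel's ray), 0 where there is no reading.
- arm.camera_params(name): a dict with "intrinsics" (3x3 intrinsics, pixels), "cam_to_world" (4x4, takes a point from camera to world coordinates); the wrist camera has in their place "hand_eye" (4x4, takes a point from camera to tool coordinates, whose origin is the TCP and whose axes are the flange's). Camera axes: x right, y down, z forward; pixel columns grow to the right and rows downward; lengths in m; the calibration is good to about 2 mm. A picture is of the moment at which its call begins: read the wrist's pose just before it. camera_params takes no time and is no camera call.
A pose or a line that the arm cannot do raises arm.MotionError and nothing moves.
- arm.finish_job(): hands the job in, once; it reports no verdict.
Readings, each from a call of its own:
- arm.get_time(): time.
- arm.get_joint_pos(): joint angles.
- arm.get_dq(): joint speeds.
- arm.get_tau(): joint torques, N m.
- arm.get_tool_pos(): TCP position.
- arm.get_tool_rot(): TCP orientation.
- arm.get_force(): force on the tool from outside, world axes, zero at the start.
- arm.get_moment(): the same for the moment, N m.
- arm.get_gripper_width(): finger opening in m.
Only numpy, scipy, OpenCV 4.12 (cv2) and the standard library are available. Lean on these libraries where they do the work, as an engineer would, in place of code of your own. Each camera call takes 0.05 s, during which the arm holds its last target. There are 200 camera calls.

### The job

Make the bead mill ready to run: first lower the loaded tube carrier down the spindle, its keyways over the cross pin, fully home on the seat, then slide the cover plate over the carrier's hub until it lies flat on the tube caps. Last, lower the locking ring down the spindle, keyways over the pin, onto the cover and turn it about a quarter turn clockwise (seen from above), so that it is locked crosswise under the pin. Do not let the parts drop, and leave the other things on the bench where they are.

Things in the scene. Friction and masses are not known exactly. Their poses are not given: they have to be found in the camera images.
- bead_mill: Bead mill drive unit, fixed: white square housing 150 x 150 mm, 44 mm high, a round aluminium deck on top, an upright steel spindle in its middle. Origin: centre of its underside, on the bench; z up, -x toward its front panel.
- spindle_seat (a point): Centre of the flat seat at the spindle's foot, 50 mm above the bench; z up along the spindle, x along the cross pin. The spindle is 20 mm thick and ends 106 mm above this point in a 10 mm cone. Two drive dogs (6 mm wide, 12 mm high, out to 16 mm from the axis) stand at its foot along x and enter the carrier's keyways.
- cross_pin (a point): Middle of the cross pin near the spindle's top, 99.5 mm above the seat: a steel pin 6 mm thick and 33 mm tip to tip, along this frame's x axis.
- tube_carrier: Aluminium hub, 42 mm outside, 86 mm tall, with a 104 mm disc that holds 8 white-capped tubes. Caps end 50 mm above the underside; the bare hub above them (50 to 86 mm) is the grip. Bore 23.2 mm with two keyways 10 mm wide, out to 17.6 mm from the axis, along its +x and -x (a half turn makes no difference). Origin: centre of the hub's underside; z up. 0.18 to 0.31 kg.
- cover_plate: Aluminium flange, 104 mm across, 5 mm thick, screw heads to 7 mm height, with an upright neck 56 mm outside; 38 mm tall in all. Plain 45.6 mm bore goes over the carrier's hub at any angle. Home, its underside is on the tube caps, 50 mm above the carrier's underside, and its neck ends 88 mm above the seat. Origin: centre of the underside; z up.
- locking_ring: Black ribbed ring, 54 mm outside, 29 mm high. Floor 7 mm thick with a 23.2 mm bore and two keyways 10 mm wide along its +x and -x (ribs on the rim mark them); hollow above. Home, its underside is 88 mm above the seat, its floor 1.5 mm under the pin. From there it turns only clockwise from above, about 96 degrees to a stop. Origin: centre of the underside; z up.
- well_plate: Bystander: lidded 96-well plate, 84 x 126 x 18 mm, at the front edge of the bench. Origin: centre of the underside.
- pipette: Bystander: micropipette 258 mm long, lying at the front edge of the bench. Origin: centre of the underside.
- amber_bottle: Bystander: small amber bottle, 46 mm wide, 92 mm tall, standing behind right. Origin: centre of the underside.
- timer: Bystander: digital timer, 60 x 66 x 17 mm, behind left. Origin: centre of the underside.
- marker: Bystander: black capped marker, 138 mm long and 15 mm thick, lying on the left among the parts. Origin: centre of the underside.
- white_bottle: Bystander: white bottle, 50 mm wide, 84 mm tall, at the left. Origin: centre of the underside.
- culture_flask: Bystander: flat clear culture flask with a blue cap, 120 x 62 x 41 mm, lying at the far left. Origin: centre of the underside.

How it is judged (in metres and radians):
On the way, in this order (a step that is already met when the one before it is completed fails the run):
1. the tube carrier is fully home on the spindle's seat, with nothing on it yet (z of tube_carrier in the frame of spindle_seat below 0.004 m and horizontal distance between tube_carrier and spindle_seat below 0.005 m and angle between tube_carrier's own z axis and vertical below 0.06 rad and horizontal distance between cover_plate and spindle_seat above 0.06 m), for 0.2 s.
2. the cover plate lies flat on the tube caps, the carrier still home (z of cover_plate in the frame of tube_carrier below 0.0535 m and horizontal distance between cover_plate and spindle_seat below 0.006 m and angle between cover_plate's own z axis and vertical below 0.06 rad and z of tube_carrier in the frame of spindle_seat below 0.004 m), for 0.2 s.
At the end, for the whole second after the job is handed in: Carrier within 4 mm of the seat, centred to 5 mm; cover flat on the caps (underside at most 53.5 mm above the carrier's), centred to 6 mm; ring's underside at most 92 mm above the seat, centred to 6 mm, keyways 60 degrees or more from the pin; all upright and at rest (all of step 2 and horizontal distance between tube_carrier and spindle_seat below 0.005 m and angle between tube_carrier's own z axis and vertical below 0.06 rad and z of locking_ring in the frame of spindle_seat below 0.092 m and horizontal distance between locking_ring and spindle_seat below 0.006 m and angle between locking_ring's own z axis and vertical below 0.08 rad and angle between the x axis of locking_ring and the x axis of spindle_seat, either way round above 1.05 rad and linear speed of each of tube_carrier, cover_plate, locking_ring below 0.02 m/s); the robot touches nothing.
It fails at once if a part was let fall (the carrier, cover or ring moved faster than 0.45 m/s without the fingers on it) ((linear speed of tube_carrier above 0.45 m/s and contact force between the fingers and tube_carrier below 0.05 N) or (linear speed of cover_plate above 0.45 m/s and contact force between the fingers and cover_plate below 0.05 N) or (linear speed of locking_ring above 0.45 m/s and contact force between the fingers and locking_ring below 0.05 N)).
It fails at once if a bystander was moved by more than 4 cm (distance of any of well_plate, pipette, amber_bottle, timer, marker, white_bottle, culture_flask from where it was at the start of the episode above 0.04 m).
It also fails if it takes over 70 s, if anything falls off the work surface, if the arm or the gripper's body presses on something with over 40 N, if the wrist force passes 120 N, or if a joint passes its speed limit or range.

## Working session

There is one attempt and no reset: what is moved stays moved. The work goes in short steps, each a Python script; the robot and the scene stay as the last script left them, time stands still between calls to the robot, and variables do not carry over. Pictures are saved under pics/ and viewed, about 8 in all and at most 12, crops included, and the job is handed in when it is done.

```bash
ls; mkdir -p pics
python3 - <<'E'
from workcell import arm
import cv2,numpy as np
for n in("top","scene"):
    im,d=arm.camera(n); p=arm.camera_params(n)
    np.savez(f"{n}.npz",im=im,d=d,K=p["intrinsics"],T=p["cam_to_world"])
    cv2.imwrite(f"pics/{n}.png",im[:,:,::-1]); print(n,p)
print(arm.camera_params("wrist"),arm.get_time(),arm.get_tool_rot(),arm.get_tool_pos(),arm.get_force())
E
```

```text
pics
top {'intrinsics': array([[494.9074235 ,   0.        , 322.71744427],
       [  0.        , 494.9074235 , 200.00065062],
       [  0.        ,   0.        ,   1.        ]]), 'cam_to_world': array([[ 0.01979191, -0.98155967,  0.19012864,  0.23632101],
       [-0.99980284, -0.01912576,  0.00533818,  0.19834591],
       [-0.00160338, -0.19019681, -0.98174467,  1.5459019 ],
       [ 0.        ,  0.        ,  0.        ,  1.        ]])}
scene {'intrinsics': array([[398.56188907,   0.        , 322.36699628],
       [  0.        , 398.56188907, 198.47275041],
       [  0.        ,   0.        ,   1.        ]]), 'cam_to_world': array([[ 0.84860295, -0.39289992,  0.35426359,  0.10747772],
       [-0.52885822, -0.61295792,  0.58701922, -0.46033134],
       [-0.01349113, -0.68550146, -0.72794625,  0.95474587],
       [ 0.        ,  0.        ,  0.        ,  1.        ]])}
{'intrinsics': array([[327.37555115,   0.        , 320.79132728],
       [  0.        , 327.37555115, 195.77820338],
       [  0.        ,   0.        ,   1.        ]]), 'hand_eye': array([[-7.76563705e-04, -9.47853816e-01, -3.18704472e-01,
         8.21983438e-02],
       [ 9.99999692e-01, -7.72322994e-04, -1.39672243e-04,
         1.05258414e-03],
       [-1.13753923e-04, -3.18704482e-01,  9.47854124e-01,
        -1.21201815e-01],
       [ 0.00000000e+00,  0.00000000e+00,  0.00000000e+00,
         1.00000000e+00]])} 0.1 [-1.79899905e+02  3.78004747e-03  1.54001204e+02] [0.28476706 0.58380253 0.25232009] [ 0.1934714   0.41213761 -0.15309177]
```

View pics/top.png

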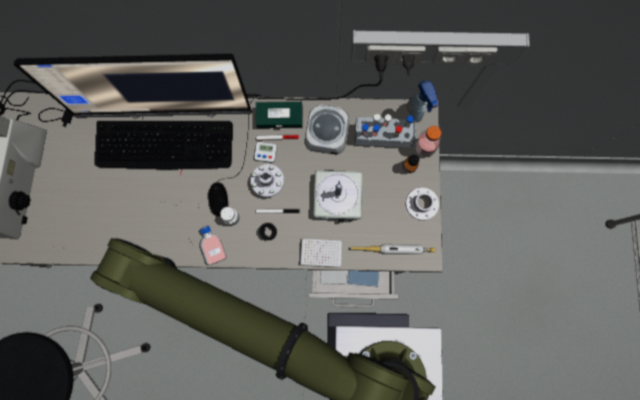

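View pics/scene.png

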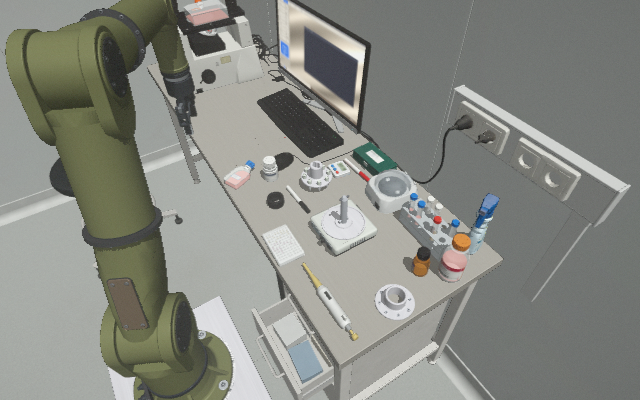

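The top view shows the carrier at (267,181), the ring at (268,231), the mill at (338,194) and the cover at (422,204). The marker lies at (278,211), and the white bottle at (229,215).

```bash
cat > h.py <<'E'
from workcell import arm
import cv2,numpy as np
from scipy.spatial.transform import Rotation as Ro
def cloud(d,K,T):
    v,u=np.mgrid[:d.shape[0],:d.shape[1]]
    P=np.stack([(u-K[0,2])/K[0,0]*d,(v-K[1,2])/K[1,1]*d,d],-1)
    P=P@T[:3,:3].T+T[:3,3]; P[d==0]=np.nan; return P
def wrist(name):
    p=arm.get_tool_pos();r=arm.get_tool_rot();c=arm.camera_params("wrist")
    T=np.eye(4);T[:3,:3]=Ro.from_euler("xyz",r,degrees=True).as_matrix();T[:3,3]=p
    T=T@c["hand_eye"]; im,d=arm.camera("wrist")
    np.savez(name+".npz",im=im,d=d,K=c["intrinsics"],T=T)
    cv2.imwrite(f"pics/{name}.png",im[:,:,::-1])
    return im,cloud(d,c["intrinsics"],T)
def load(name):
    z=np.load(name+".npz"); return z["im"],cloud(z["d"],z["K"],z["T"])
def circ(x,y):
    A=np.c_[2*x,2*y,np.ones_like(x)];s=np.linalg.lstsq(A,x*x+y*y,rcond=None)[0]
    return s[0],s[1],np.sqrt(s[2]+s[0]**2+s[1]**2)
E
python3 - <<'E'
from h import *
im,P=load("top")
for n,(u,v) in dict(carrier=(267,181),ring=(268,231),mill=(338,194),cover=(422,204),marker=(278,211),timer=(265,152),wb=(229,215),amber=(411,164)).items():
    Q=P[v-8:v+9,u-8:u+9].reshape(-1,3); print(n,np.nanmedian(Q,0).round(3),np.nanmax(Q[:,2]).round(3),P[v,u].round(3))
for n,(x,y) in dict(c=(.61,.31),m=(.57,.16)).items():
  for yaw in (-180,-90,0,90,180):
    print(n,yaw,arm.inverse_kinematics([x,y,.25],[180,0,yaw]))
E
```

```text
carrier [0.578 0.38  0.044] 0.091 [0.575 0.376 0.085]
ring [0.432 0.376 0.011] 0.039 [ 0.433  0.377 -0.   ]
mill [0.54  0.16  0.049] 0.162 [0.538 0.161 0.086]
cover [ 0.528 -0.107  0.005] 0.043 [ 0.529 -0.109 -0.001]
marker [0.495 0.347 0.   ] 0.02 [0.495 0.347 0.012]
timer [0.687 0.395 0.014] 0.026 [0.688 0.396 0.009]
wb [0.469 0.488 0.076] 0.093 [0.469 0.486 0.081]
amber [ 0.642 -0.063  0.05 ] 0.098 [ 0.635 -0.06   0.089]
c -180 [-33.54402013  22.51123771   5.96699722  78.18068579  -2.32044916
  79.4264424   62.39725839]
c -90 [-25.58012586  22.68274336  -4.88880979  77.82213996   1.9149371
  79.57501898 149.5609375 ]
c 0 [ -48.26483749   23.84310527   26.35062977   78.8217088   -10.50594892
   79.74427629 -112.00053284]
c 90 [-40.85100085  22.87767022  15.97516751  78.50430399  -6.24767635
  79.47663824 -24.92989313]
c 180 [-33.54402013  22.51123771   5.96699722  78.18068579  -2.32044916
  79.4264424   62.39725839]
m -180 [-30.03201969  11.36309928  13.59819654  92.56731494  -2.73177408
  76.39506182  73.95229343]
m -90 [ 34.37457694  24.28855516 -67.39725828  90.34645887  22.63907165
  80.58408823 145.01956709]
m 0 [ -41.62470163   11.91586592   27.13205776   92.98396261   -5.55844001
   76.44140121 -103.68897149]
m 90 [-36.71156964  11.59734541  21.36225288  92.81124066  -4.32072113
  76.40602442 -14.72983544]
m 180 [-30.03201969  11.36309928  13.59819654  92.56731494  -2.73177408
  76.39506182  73.95229343]
```

Run:
```python
from h import *
arm.reach([.54,.16,.32],[180,0,90]); print(arm.get_time())
wrist("w_mill")
arm.reach([.57,.38,.22],[180,0,90]); print(arm.get_time())
wrist("w_car")
a,b=cv2.imread("pics/w_mill.png"),cv2.imread("pics/w_car.png")
cv2.imwrite("pics/two.png",np.vstack([a[60:340,100:540],b[60:340,100:540]]))
```

```text
1.9167
2.925
```

View pics/two.png

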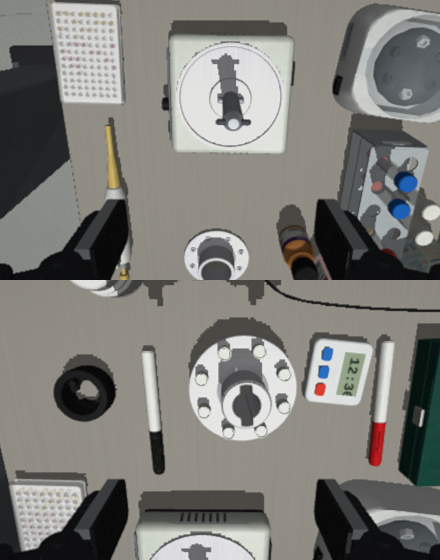

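The crop shows the mill with the spindle tip at about (334,182) and the cross pin roughly horizontal. In the carrier view, the hub top is at about (345,185) and its keyways run roughly vertical. The ring is at about (184,173).

Run:
```python
from h import *
def outer(P,c,z0,z1,r0,r1):
    """circle fit to outermost points per angle of a level ring face"""
    Q=P.reshape(-1,3);Q=Q[(Q[:,2]>z0)&(Q[:,2]<z1)]
    for _ in range(4):
        d=Q[:,:2]-c;r=np.hypot(*d.T);m=r<r1
        a=(np.arctan2(d[:,1],d[:,0])//.1).astype(int)
        e=[]
        for k in set(a[m]):
            i=np.where(m&(a==k))[0];j=i[np.argmax(r[i])]
            if r[j]>r0:e.append(j)
        x,y,R=circ(*Q[e,:2].T);c=np.array([x,y])
    return c,R,len(e),np.median(Q[m,2])
im,P=load("w_mill")
Q=P.reshape(-1,3)
near=np.hypot(*(Q[:,:2]-[.54,.16]).T)<.04
S=Q[near&(Q[:,2]>.125)]; print("spindle top",S.shape,S.max(0),S.min(0),S.mean(0))
print("deck z",np.nanmedian(Q[near&(Q[:,2]<.06),2]))
top=S[S[:,2]>.150];print("tip",top.mean(0),len(top))
# deck circle, housing rectangle
H=Q[(np.hypot(*(Q[:,:2]-[.54,.16]).T)<.12)&(Q[:,2]>.035)&(Q[:,2]<.06)]
print("rect",cv2.minAreaRect(H[:,:2].astype(np.float32)*1000),len(H))
for z0 in np.arange(.130,.16,.004):
    s=S[(S[:,2]>z0)&(S[:,2]<z0+.004)]
    if len(s)>5:print(z0.round(3),len(s),s[:,:2].min(0).round(4),s[:,:2].max(0).round(4))
im,P=load("w_car")
Q=P.reshape(-1,3);s=Q[(np.hypot(*(Q[:,:2]-[.575,.378]).T)<.04)&(Q[:,2]>.075)]
print("hub",s.mean(0),np.percentile(s[:,2],[5,50,95]),len(s))
print("hub fit",outer(P,s[:,:2].mean(0),np.median(s[:,2])-.003,.1,.015,.026))
print("disc caps z50:",outer(P,s[:,:2].mean(0),.044,.056,.02,.06))
T=cv2.resize(im[140:230,300:390],None,fx=5,fy=5,interpolation=cv2.INTER_CUBIC)
a,_=load("w_mill");T2=cv2.resize(a[110:220,280:390],(450,450),interpolation=cv2.INTER_CUBIC)
for i in range(0,450,50):cv2.line(T,(i,0),(i,6),(255,0,0));cv2.line(T,(0,i),(6,i),(255,0,0))
R=cv2.resize(im[140:210,150:220],(450,450),interpolation=cv2.INTER_CUBIC)
cv2.imwrite("pics/zoom.png",cv2.resize(np.hstack([T,T2,R])[:,:,::-1],None,fx=.59,fy=.59))
s=Q[(np.hypot(*(Q[:,:2]-[.432,.378]).T)<.05)&(Q[:,2]>.02)]
print("ring",s.mean(0),np.percentile(s[:,2],[5,50,95]))
print("ring fit",outer(P,s[:,:2].mean(0),.022,.04,.02,.032))
```

```text
spindle top (11202, 3) [0.57844163 0.1824965  0.38894055] [0.5016898  0.15207364 0.12506785] [0.54068791 0.17675293 0.3683847 ]
deck z 0.04727318793051988
tip [0.54052856 0.17690867 0.37232302] 11011
rect ((546.02392578125, 161.85806274414062), (150.96429443359375, 163.77392578125), 88.31765747070312) 13653
0.13 18 [0.5407 0.1638] [0.5581 0.1718]
0.134 18 [0.5407 0.1636] [0.559  0.1716]
0.138 21 [0.5407 0.1636] [0.5557 0.1716]
0.142 23 [0.5407 0.1634] [0.5595 0.1715]
0.146 86 [0.5416 0.1521] [0.5655 0.1719]
0.15 196 [0.5342 0.1534] [0.5665 0.1706]
0.154 144 [0.5379 0.1556] [0.5561 0.1679]
hub [0.58173118 0.39096547 0.25609277] [0.08608325 0.27927195 0.28742293] 13732
hub fit (array([0., 0.]), np.float64(0.0), 0, np.float64(nan))
disc caps z50: (array([0.59216043, 0.38067249]), np.float64(0.04106021313519674), 42, np.float64(0.04932901180507038))
ring [0.43365413 0.37847438 0.02805233] [0.02146643 0.02903231 0.03058815]
ring fit (array([0.43301142, 0.37725102]), np.float64(0.026708925384914546), 64, np.float64(0.029105149695852095))
  return _methods._mean(a, axis=axis, dtype=dtype,
  ret = ret.dtype.type(ret / rcount)
```

View pics/zoom.png

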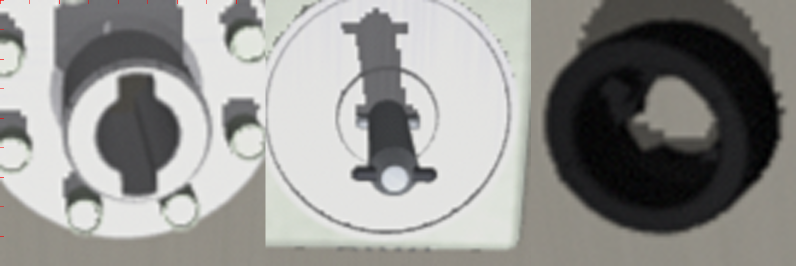

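```bash
cat >> h.py <<'E'
def rect(name,c,z,half=.05,s=.00025):
    """rectify onto plane z; returns image: rows = -x world? row i: x=c0+half-i*s, col j: y=c1+half-j*s"""
    Z=np.load(name+".npz");n=int(2*half/s)
    i,j=np.mgrid[:n,:n];W=np.stack([c[0]+half-i*s,c[1]+half-j*s,np.full(i.shape,z)],-1)
    Q=(W-Z["T"][:3,3])@Z["T"][:3,:3];K=Z["K"]
    u=K[0,0]*Q[...,0]/Q[...,2]+K[0,2];v=K[1,1]*Q[...,1]/Q[...,2]+K[1,2]
    return cv2.remap(Z["im"],u.astype(np.float32),v.astype(np.float32),cv2.INTER_CUBIC)
def pca(x):
    c=x.mean(0);u,s,v=np.linalg.svd(x-c,full_matrices=False);return c,np.degrees(np.arctan2(v[0,1],v[0,0]))%180,s[0]/s[1]
def ringfit(P,c,z0,z1,r0,r1):
    Q=P.reshape(-1,3);Q=Q[(Q[:,2]>z0)&(Q[:,2]<z1)];c=np.array(c,float)
    for _ in range(6):
        d=Q[:,:2]-c;r=np.hypot(*d.T);a=(np.degrees(np.arctan2(d[:,1],d[:,0]))//5).astype(int);e=[]
        for k in set(a[r<r1]):
            i=np.where((r<r1)&(a==k))[0];j=i[np.argmax(r[i])]
            if r[j]>r0:e.append(j)
        x,y,R=circ(*Q[e,:2].T);c=np.array([x,y])
    return c,R,len(e)
E
python3 - <<'E'
from h import *
_,P=load("w_mill");Q=P.reshape(-1,3)
S=Q[(np.hypot(*(Q[:,:2]-[.55,.161]).T)<.03)&(Q[:,2]>.147)&(Q[:,2]<.1545)]
print("pin",pca(S[:,:2]),np.ptp(S[:,0]),S[:,2].max())
S2=Q[(np.hypot(*(Q[:,:2]-[.55,.161]).T)<.03)&(Q[:,2]>.154)&(Q[:,2]<.165)];print("tip",S2.mean(0),S2.max(0),S2.min(0))
_,P2=load("w_car");Q=P2.reshape(-1,3)
s=Q[(np.hypot(*(Q[:,:2]-[.575,.378]).T)<.04)&(Q[:,2]>.08)&(Q[:,2]<.092)];print("hubz",np.median(s[:,2]))
c,R,n=ringfit(P2,s[:,:2].mean(0),.083,.09,.015,.027);print("hub",c,R,n)
a=rect("w_car",c,.086,.03);g=cv2.cvtColor(a,cv2.COLOR_RGB2GRAY)
m=(cv2.GaussianBlur(g,(5,5),0)<140).astype(np.uint8);yy,xx=np.mgrid[:g.shape[0],:g.shape[1]];m[np.hypot(xx-120,yy-120)>18.5/.25]=0
i,j=np.nonzero(m);H=np.c_[c[0]+.03-i*.00025,c[1]+.03-j*.00025];r=np.hypot(*(H-c).T)
print("hole",pca(H),"key",pca(H[r>.0135]))
b=rect("w_mill",(.55,.162),.1495,.03)
d=rect("w_car",(.433,.377),.029,.035); e=rect("w_car",(.433,.377),.007,.035)
cv2.imwrite("pics/rect.png",np.hstack([cv2.resize(x,(260,260))for x in(a,b,cv2.convertScaleAbs(e,alpha=2.5))])[:,:,::-1])
E
```

```text
pin (array([0.55038966, 0.16363589]), np.float64(179.70633563840016), np.float64(1.9328962334014108)) 0.03226933082698069 0.1544889345415053
tip [0.54997592 0.16201041 0.15607458] [0.55613887 0.16787562 0.15823296] [0.53790338 0.15560113 0.15401058]
hubz 0.08621248848551166
hub [0.59228098 0.38409855] 0.020644264364476805 72
hole (array([0.59262755, 0.38350532]), np.float64(92.766985517829), np.float64(1.595600594673753)) key (array([0.59275265, 0.38164608]), np.float64(92.91527759958655), np.float64(5.47580720294409))
```

View pics/rect.png

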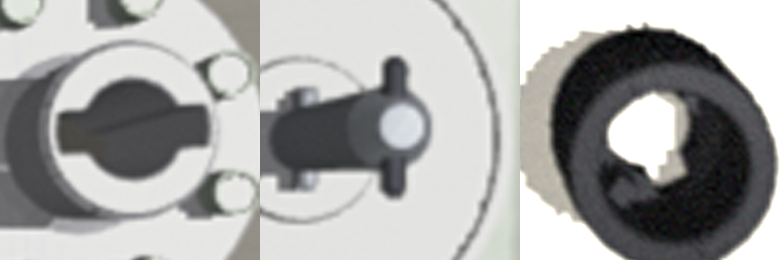

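Rectified views: the hub is at (0.5923, 0.3841) with keyways at about 92.8°. The pin is at about (0.5506, 0.1608), at about −0.9°. I'll view the carrier at a second yaw to cancel the hand-eye bias, then grasp.

Run:
```python
from h import *
_,P=load("w_car");h1=ringfit(P,(.592,.384),.083,.09,.015,.027)[0]
arm.reach([.592+.022,.384-.004,.22],[180,0,180]) ; 
_,P=wrist("w_car2");h2,R,n=ringfit(P,(.592,.384),.083,.09,.015,.027)
B=lambda a:np.array([[np.cos(a),np.sin(a)],[np.sin(a),-np.cos(a)]])
b=np.linalg.solve(B(np.pi/2)-B(np.pi),h1-h2); p=h1-B(np.pi/2)@b
print(h1,h2,R,n,"bias tool",b,"hub",p)
y=92.8
try:
    arm.reach([*p,.13],[180,0,y]); arm.move_l([*p,.075],v=.1)
    arm.command_gripper(.036,60); print(arm.get_gripper_width(),arm.get_force(),arm.get_time())
    arm.move_l([*p,.12],v=.1);print(arm.get_force(),arm.get_tool_pos(),arm.get_gripper_width())
    wrist("w_lift")
except arm.MotionError as e: print(e)
```

```text
[0.59228098 0.38409855] [0.59209573 0.38340392] 0.02063454892961871 72 bias tool [ 0.00043994 -0.00025469] hub [0.59253567 0.38365861]
0.040306796119703434 [-0.94459766  0.08293056  3.90588252] 6.9
[ 0.47376774 -0.30682166 -2.45817213] [0.59238126 0.38354118 0.11986081] 0.03968786910095953
```

```bash
cat >> h.py <<'E'
SP=np.array([.5508,.1604]); PIN=-0.9
E
python3 - <<'E'
from h import *
_,P=load("w_lift");c,R,n=ringfit(P,(.5925,.3836),.125,.138,.012,.024);print("in hand hub",c,R,n)
yaw=PIN+180
arm.move_l([.592,.384,.27],v=.25)
arm.reach([*SP,.27],[180,0,yaw]); print(arm.get_tool_pos(),arm.get_tool_rot(),arm.get_time(),arm.get_force())
wrist("w_hover")
s=arm.move_l([*SP,.215],v=.06,until_force=8);print(s,arm.get_tool_pos(),arm.get_force(),arm.get_moment())
if not s:
    s=arm.move_l([*SP,.150],v=.06,until_force=8);print(s,arm.get_tool_pos(),arm.get_force(),arm.get_moment())
E
```

```text
in hand hub [0.59236656 0.38465962] 0.021422512483975222 72
[0.5505568  0.16093357 0.26929832] [-1.79993054e+02 -5.80221362e-02  1.79107965e+02] 9.8333 [-0.62397214  0.129097   -2.41678329]
False [0.55075768 0.16042267 0.21529571] [-0.25291715 -0.75983882 -3.18828611] [-0.0317113   0.20626725  0.01160795]
False [0.5507261  0.16039036 0.15016406] [-1.57706568 -0.39127663 -3.65988765] [-0.01931535  0.22700207  0.01019786]
```

Run:
```python
from h import *
s=arm.move_l([*SP,.120],v=.04,until_force=10);print(s,arm.get_tool_pos(),arm.get_force(),arm.get_moment())
if s and arm.get_tool_pos()[2]<.129:
    arm.command_gripper(.085);arm.sleep(.2)
    arm.move_l([*SP,.25],v=.2)
    wrist("w_home")
    arm.reach([.528,-.107,.22],[180,0,90]);_,P=wrist("w_cov")
    im,P=load("w_home");Q=P.reshape(-1,3);s=Q[(np.hypot(*(Q[:,:2]-SP).T)<.026)&(Q[:,2]>.12)&(Q[:,2]<.145)]
    print("hubtop z",np.median(s[:,2]),ringfit(P,SP,.13,.142,.015,.027))
    _,P=load("w_cov");Q=P.reshape(-1,3);s=Q[(np.hypot(*(Q[:,:2]-[.53,-.107]).T)<.06)&(Q[:,2]>.03)&(Q[:,2]<.045)];c=s[:,:2].mean(0)
    print("cover",c,np.median(s[:,2]),ringfit(P,c,.034,.042,.02,.034),arm.get_time())
    a,b=cv2.imread("pics/w_home.png"),cv2.imread("pics/w_cov.png")
    cv2.imwrite("pics/two2.png",np.vstack([a[60:340,100:540],b[60:340,100:540]]))
```

```text
True [0.55098663 0.16035901 0.12595931] [-1.11774813 -0.43652733  4.9278283 ] [0.07381566 0.18422536 0.05843449]
hubtop z 0.1360788167168625 (array([0.55165982, 0.1604922 ]), np.float64(0.02070272855172538), 69)
cover [ 0.5327153  -0.10767749] 0.03817489084292419 (array([ 0.53273396, -0.1077848 ]), np.float64(0.027788162622588868), 72) 15.4167
```

View pics/two2.png

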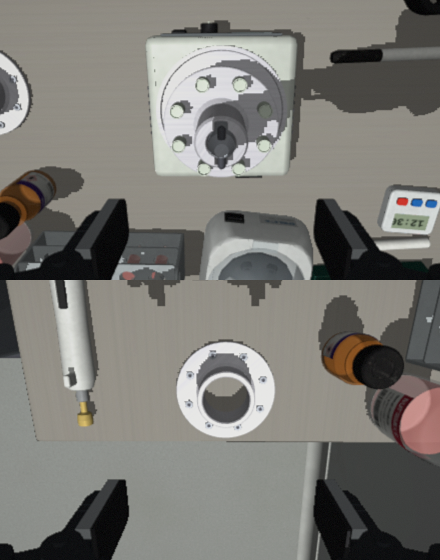

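The carrier is home: its hub top is at 0.136 and it is upright in the view. The cover is at (0.533, −0.108), with the neck free to grip and the amber bottle about 0.12 m away.

Run:
```python
from h import *
C=[.5330,-.1082]; M=[.5516,.1606]
arm.reach([*C,.10],[180,0,90]); arm.move_l([*C,.033],v=.1)
arm.command_gripper(.048,60); print(arm.get_gripper_width(),arm.get_force(),arm.get_time())
arm.move_l([*C,.10],v=.15); print(arm.get_force(),arm.get_gripper_width())
arm.move_l([*C,.25],v=.25); arm.reach([*M,.25],[180,0,90]); _,P=wrist("w_ch")
c=ringfit(P,M,.25,.262,.022,.033);print("cover in hand",c,arm.get_tool_pos())
s=arm.move_l([*M,.172],v=.08,until_force=8);print(s,arm.get_tool_pos(),arm.get_force())
if not s:
    s=arm.move_l([*M,.128],v=.04,until_force=8);print(s,arm.get_tool_pos(),arm.get_force(),arm.get_moment(),arm.get_time())
```

```text
0.05305423490757689 [-0.49129155  0.49882936  6.28908201] 17.1833
[-0.63530264  0.18574207 -1.61137929] 0.05282786498477682
cover in hand (array([0.55201675, 0.15877834]), np.float64(0.028218696066498943), 72) [0.55211758 0.15767932 0.24972517]
False [0.55209353 0.16074616 0.17268312] [-0.02962269  0.69088895 -1.53612179]
True [0.55134502 0.16051983 0.13418921] [-3.02749157e-01  5.68005254e-04  4.56851973e+00] [-0.06828706  0.07899393 -0.02476256] 21.6333
```

Run:
```python
from h import *
M=[.5516,.1606]
s=arm.move_l([*M,.128],v=.03,until_force=8);print(s,arm.get_tool_pos(),arm.get_force(),arm.get_moment())
arm.command_gripper(.085);arm.sleep(.2);arm.move_l([*M,.25],v=.2);_,P=wrist("w_cov2")
Q=P.reshape(-1,3);s=Q[(np.hypot(*(Q[:,:2]-M).T)<.032)&(np.hypot(*(Q[:,:2]-M).T)>.022)&(Q[:,2]>.12)&(Q[:,2]<.16)]
print("neck z",np.percentile(s[:,2],[5,50,95]),ringfit(P,M,.134,.145,.022,.033))
A=np.c_[s[:,:2]-M,np.ones(len(s))];m=abs(s[:,2]-np.median(s[:,2]))<.003;print("plane",np.linalg.lstsq(A[m],s[m,2],rcond=None)[0])
arm.reach([.432,.34,.20],[180,0,90]);_,P=wrist("w_ring");print(arm.get_time())
c,R,n=ringfit(P,(.433,.377),.025,.034,.02,.033);print("ring",c,R,n)
im=np.load("w_ring.npz")["im"]
a=rect("w_ring",c,.029,.035);b=rect("w_ring",c,.007,.035)
f=lambda x:cv2.resize(cv2.convertScaleAbs(x,alpha=3),(390,390))
cv2.imwrite("pics/ring.png",np.hstack([f(a),f(b)])[:,:,::-1])
```

```text
True [0.55159481 0.16056755 0.13419494] [-1.57973229 -0.23495218  4.08274294] [-0.14650477  0.31316393 -0.0271367 ]
neck z [0.12540885 0.13789341 0.13932162] (array([0.55146931, 0.16091534]), np.float64(0.027898367991895684), 72)
plane [-9.31211227e-05  2.77124336e-03  1.38125707e-01]
24.1917
ring [0.4325046  0.37683106] 0.026457402329222772 72
```

View pics/ring.png

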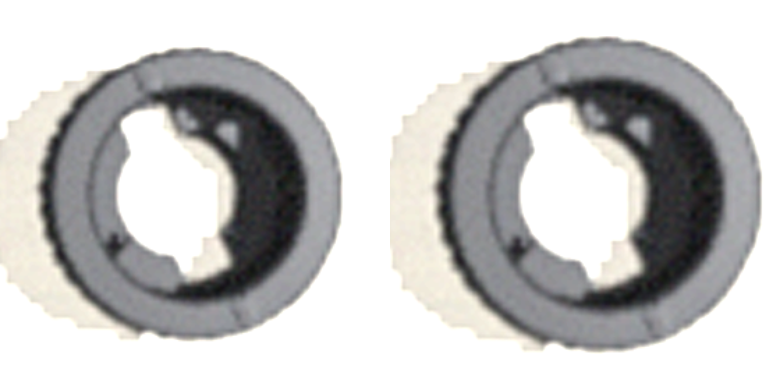

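The cover is home and flat: the neck is at 0.138. The ring view shows the rim marks at (148,75) and (240,315) in the left panel, so the keyways are at about 21.3°.

Run:
```python
from h import *
C=[.4328,.3764]; M=[.5510,.1605]; y0=180; y1=y0+PIN-21.3
arm.command_gripper(.072)
arm.reach([*C,.10],[180,0,y0]); arm.move_l([*C,.025],v=.1,until_force=15);print(arm.get_tool_pos())
arm.command_gripper(.046,50); print(arm.get_gripper_width(),arm.get_force(),arm.get_time())
arm.move_l([*C,.10],v=.15); print(arm.get_force(),arm.get_gripper_width())
arm.move_l([*C,.24],v=.25); arm.reach([*M,.24],[180,0,y1]); arm.sleep(.2)
_,P=wrist("w_rh");print("ring in hand",ringfit(P,M,.238,.249,.02,.032),arm.get_tool_pos())
s=arm.move_l([*M,.185],v=.06,until_force=6);print(s,arm.get_tool_pos(),arm.get_force())
if not s:
    s=arm.move_l([*M,.158],v=.03,until_force=6);print(s,arm.get_tool_pos(),arm.get_force(),arm.get_moment(),arm.get_joint_pos()[6],arm.get_time())
```

```text
[0.43324051 0.37681974 0.02558769]
0.051476141686109624 [-0.63699335  0.53488676  5.51114018] 27.0333
[ 0.15438582  0.44275003 -1.13084216] 0.05114031074112018
ring in hand (array([0.54878874, 0.1644344 ]), np.float64(0.02716295214733154), 72) [0.55042204 0.16242564 0.23996192]
False [0.55134942 0.16057422 0.18549862] [-0.17066726  0.36086296 -1.26635501]
True [0.55086744 0.16050365 0.16430233] [-0.13557064  0.318122    4.53835593] [-0.09285809  0.02729467 -0.00972685] 50.65293491221932 31.35
```

Run:
```python
from h import *
M=[.5510,.1605]; y1=180+PIN-21.3; z=arm.get_tool_pos()[2]
for k in range(1,10):
    arm.reach([*M,z],[180,0,y1-10*k])
    f,m=arm.get_force(),arm.get_moment(); print(k,arm.get_tool_pos().round(4),arm.get_tool_rot()[2].round(1),f.round(1),m.round(2))
    if abs(m[2])>1.5 or np.linalg.norm(f)>25: break
print(arm.get_time())
```

```text
1 [0.5512 0.1606 0.1643] 148.0 [-0.4 -0.3  1.2] [-0.02 -0.14 -0.08]
2 [0.5511 0.1605 0.1643] 138.1 [-0.5  0.6  0.7] [-0.02 -0.06 -0.01]
3 [0.5511 0.1605 0.1643] 128.2 [-0.4  0.   1.1] [ 0.02 -0.05 -0.04]
4 [0.5511 0.1605 0.1644] 118.2 [ 0.1 -0.   1.5] [ 0.01 -0.03 -0.05]
5 [0.551  0.1605 0.1643] 108.2 [ 0.3 -0.1  2.3] [-0.03 -0.03 -0.02]
6 [0.551  0.1605 0.1643] 98.2 [0.3 0.9 2.6] [ 0.02  0.01 -0.02]
7 [0.551  0.1605 0.1643] 88.2 [-0.4  0.   0.8] [-0.01 -0.05 -0.05]
8 [0.551  0.1605 0.1643] 78.2 [0.1 0.1 1.5] [-0.04 -0.01 -0.02]
9 [0.551  0.1604 0.1643] 68.2 [-0.3 -0.1  2.1] [ 0.01  0.04 -0.09]
33.9
```

Run:
```python
from h import *
M=[.5510,.1605]
arm.command_gripper(.08);arm.sleep(.2);arm.move_l([*M,.28],v=.15)
arm.sleep(.2);_,P=wrist("w_end");c,R,n=ringfit(P,M,.16,.173,.02,.032);print("ring",c,R,n,arm.get_time())
Q=P.reshape(-1,3);r=np.hypot(*(Q[:,:2]-M).T);s=Q[(r<.027)&(r>.022)&(Q[:,2]>.15)&(Q[:,2]<.18)];print(np.median(s[:,2]))
A=np.c_[s[:,:2]-M,np.ones(len(s))];print(np.linalg.lstsq(A,s[:,2],rcond=None)[0])
s=Q[(r>.034)&(r<.05)&(Q[:,2]>.09)&(Q[:,2]<.12)];print("flange z",np.median(s[:,2]))
a=rect("w_end",M,.167,.035)
im=cv2.imread("pics/w_end.png")[:,:,::-1]
cv2.imwrite("pics/end.png",np.hstack([cv2.resize(cv2.convertScaleAbs(a,alpha=2),(400,400)),cv2.resize(im[90:290,220:420],(400,400))])[:,:,::-1])
```

```text
ring [0.55152239 0.16312981] 0.02668482400127446 72 35.675
0.1674532254076272
[-0.00017764  0.00844633  0.16741769]
flange z 0.10563593275497224
```

View pics/end.png

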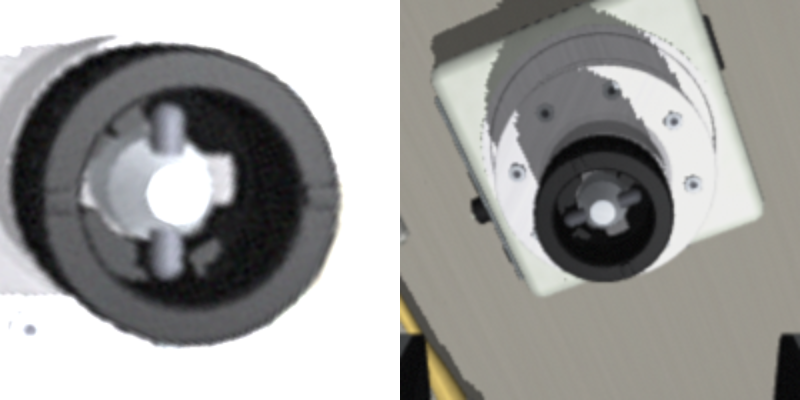

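The ring is seated with its top at 0.167. Its rim marks, at (60,195) and (322,195), lie crosswise to the pin, which is vertical in the left panel, so I'm handing in.

```bash
python3 -c "
from h import *
arm.finish_job();print(arm.get_time())"
```

```text
the job is handed in; nothing more can be done
the job is handed in; nothing more can be done
```

The bead mill is assembled, and I handed the job in at about 36 s of the 70 s allowed; no verdict is reported.

| Part | Last check | Expected |
|---|---|---|
| Tube carrier | Hub top at 0.1361 m when placed | 0.136 m |
| Cover plate | Neck top at about 0.138 m and level; later flange reading 0.1056 m | 0.138 m; flange top about 0.105 m |
| Locking ring | Top at 0.1675 m, tilt about 0.01 rad, keyways about 90° from the pin after the clockwise turn | 0.167 m; 60° or more from the pin |

- **Ring centre:** it read about 2.5 mm off the spindle axis, within the 6 mm allowed.
- **Contact heights:** with the cover and the ring, the tool stopped about 1 mm higher than I calculated. The camera heights showed both parts fully down, so I took this as a small shift in the grip.
- **Bystanders:** I did not measure them again at the end. The arm kept clear of them and no unexpected force showed.

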